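# Clamp the bedside flashlight in its quick-release holder

## Task

Fix the orange flashlight in the small quick-release clamp so that it can serve as a bedside light: squeeze the red release lever against the blue thumb post, slide the jaw up until its pad rests lightly on the flashlight and the flashlight rests against the fixed jaw, let the lever go so that the jaw locks, then turn the yellow knob clockwise until the pad grips firmly (about 15 N). Its thin plastic case cracks if pressed with over 25 N, the jaw must not be forced forward while it is locked, and the other things on the nightstand stay where they are.

Things in the scene. Friction and masses are not known exactly. Their poses are not given: they have to be found in the camera images.
- vise: Clamp fixed to the glass: 305 x 90 mm base, 12 mm thick. Origin at its underside; x = sliding direction, from sliding to fixed jaw, z up. Fixed blue jaw block at x = 113 to 135 mm, 52 mm high, with a black rubber face set by hand anywhere from x = 90 to 96 mm (not measured). Steel toothed fence 56 mm high at y = -36 to -44, x = -170 to -10 mm.
- jaw (a joint): Travel of the blue sliding jaw towards the fixed jaw (m), 0 to 0.115. Lever squeezed: it slides with about 2 N of drag. Lever released: a tooth drops into a rack of 4 mm pitch and locks it; as it drops in, the jaw may slip back by up to 4 mm, and under clamping load by 1 mm more. Lever, thumb post, knob and pad ride on it.
- lever (a joint): Red release lever (rad): 0 released and locked, 0.18 squeezed to its stop; the tooth is out of the rack above about 0.11. About 4 to 6 N at grip height squeezes it fully; it springs back by itself.
- lever_grip (a point): Where to squeeze: on the sliding jaw, 135 mm behind the clamp's origin at jaw 0, 85 mm above the table. Fingers close along the clamp's y. Outer face of the fixed blue thumb post: 16 mm to the +y side; of the red lever: 28 mm to the -y side, 16 mm once squeezed. Both are 24 mm long along x, reach up to 105 mm, and the space between them is empty.
- knob (a joint): Yellow knob (rad), 0 at the start, 0 to 3.2, growing clockwise from above. Drives the pad out of the jaw 7 mm per rad; stays where left. Turning it takes 0.19 N m of steady friction plus 0.007 N m per N of pad force. When it rests in a grip, friction can hide or reverse the torque felt, but its change since free turning still shows that 0.007 N m per N (0.1 N m at 15 N).
- knob_grip (a point): Centre of the yellow knob's upright wing, on its vertical axis, 106 mm above the table, 65 mm from lever_grip towards the fixed jaw. The wing is 40 mm long (along the clamp's x at knob 0, turning with it), 14 mm thick, and spans 86 to 122 mm above the table.
- jaw_pad: Black rubber pad on the sliding jaw, 8 mm thick, 70 mm wide, 30 mm high. Origin at the centre of its pressing face, 30 mm above the table, axes as the clamp's. It is backed by a spring of 5 N per mm (6 mm of give).
- flashlight: Orange flashlight with slide switch, 0.13 to 0.22 kg, lying loose across the clamp's base. A flat-sided bar 34 mm wide (its x, nearly the clamp's x), 110 mm long (y), 30 mm high, with a round head 40 mm across at its -y end. Origin at the centre of its underside. It lies 2 to 22 mm short of the fixed jaw's face and slides with about 1 N.
- mug: The white mug, 82 mm across, 92 mm high: a bystander, leave it alone; origin at the centre of its underside.
- lip_balm: The green lip balm tube, 17 mm across, standing 67 mm high: a bystander, leave it alone; origin at the centre of its underside.
- binder_clip: The black binder clip, 41 mm wide, 43 mm high: a bystander, leave it alone; origin at the centre of its underside.
- phone: The black phone, 74 x 150 x 8 mm, lying flat: a bystander, leave it alone; origin at the centre of its underside.
There are look-alikes about, which are no part of the job. There is more than one size of the flashlight; the one meant has the size given above.

How it is judged:
By the outcome, as a careful person would: the job done as asked, in the order asked, and still so for the second after the job is handed in, with the robot touching nothing.
It also fails if it takes over 58 s, if anything falls off the work surface, if the arm or the gripper's body presses on something with over 40 N, if the wrist force passes 120 N, or if a joint passes its speed limit or range.

## Robot

A 7-joint arm with a two-finger parallel gripper is mounted at the origin on the work surface. World frame = base frame: x ahead of the robot, y to its left, z up, the work surface at z = 0. Lengths are in m, angles in rad, forces in N, time in s.
With the tool pointing down it reaches from about 0.425 to 0.875 m from the base axis. Payload 4.7 kg.
Tool frame: the origin (TCP) lies on the centre line of the jaws, within the pads' length; the fingertips stand 19 mm ahead of it and the grasp point (between the pads) is the TCP (ctrl.nose_length is the distance from the TCP to the fingertips, in m); z points along the fingers, x is the direction in which the jaws open and shut, and the axes are right-handed (so a half turn about z gives the same grasp; the last joint's range is limited). The gripper opens to 87 mm and grips with 3 to 60 N. Pads are 19 mm wide; open, the fingers measure 117 mm over their backs; the gripper's body (75 mm by 190 mm) begins 51 mm behind the grasp point.
Start: joints at [-1.149, 0.321, -0.07, 1.45, 0.023, 1.371, -0.057], TCP at [0.258, 0.597, 0.242] pointing down, gripper open.
Joint ranges: [-2.86, 2.86], [-0.3, 2.09], [-1.38, 1.24], [0.06, 2.45], [-1.56, 4.7], [0.09, 2.05], [-2.69, 2.69]. Speed limits (rad/s): [2.57, 2.57, 3.14, 3.14, 3.14, 3.14, 3.14].

## Interface

Orientations are given as a rotation vector (axis times angle).
In Python, from bench import ctrl gives the robot as it stands. The module is installed in compiled form; this text tells all that it offers.
- The arm moves only by the shell command python3 -m crank 'ROWS' [OPENING] [FORCE]. ROWS is a JSON object of lists of equal length, an entry for each row: "dp": the shift along the tool's x, y, z in cm, a list of three; "delta_rot": the turn, a rotation vector about the tool's x, y, z in rad, a list of three. In form: {"dp": [[x, y, z], ...], "delta_rot": [[rx, ry, rz], ...]}. A call has exactly 8 rows; each row shifts and turns the commanded pose from where the row before left it, along the tool's axes as they then stand; what a row does not reach is not made up. A row lasts 1/10 s, in which the tool goes at most 50 mm and 8.59 degrees, less where a joint would pass 70% of its speed; a pose out of reach is approached as far as the arm can. A call with a gripper value outside its range is refused whole. OPENING is the finger opening in cm, from 0 to 8.7, set as the call begins (- or left out, the last holds). The fingers move at their own pace and stop on an object; FORCE is the grip in N (left out, the last holds). Time passes only in rows, so rows that do not move let the fingers close, or fill a call up. It gives the time, the measured TCP pose, the force and the opening at its end, in the units of the state.
- ctrl.get_state(): the state, without advancing time (a new reading comes with each control period).
- ctrl.get_image(name): name is "side" or "top" or "wrist"; returns the picture (400x640x3 uint8, blue, green, red); there is no depth.
- ctrl.camera_info(name): a dict with "camera_matrix" (3x3 intrinsics, pixels), "xyz" and "orientation" of the camera in the world. Camera axes: x right, y down, z forward; pixel columns grow to the right and rows downward; lengths in m; the calibration is good to about 2 mm. A picture is of the moment at which its call begins: read the wrist's pose just before it. camera_info takes no time and is no camera call; for the wrist camera it gives the pose at the moment of the call.
- ctrl.close_job(): hands the job in, once; it reports no verdict.
The state is a dict: "time": time; "joint_positions": joint angles; "qd": joint speeds; "joint_torque": joint torques, N m; "position": TCP position; "tool_rot": TCP orientation; "ft_force": force on the tool from outside, world axes, zero at the start; "torque": the same for the moment, N m; "grip_width": opening from 0.0 (shut) to 1.0 (fully open).
Only numpy, scipy, OpenCV 4.12 (cv2) and the standard library are available. Lean on these libraries where they do the work, as an engineer would, in place of code of your own. Each camera call takes 0.05 s, during which the arm holds its last target.

## Working session

There is one attempt and no reset: what is moved stays moved. The work goes in short steps, Python scripts to look and compute and a shell command to move; the robot and the scene stay as the last step left them, time stands still between calls to the robot, and variables do not carry over. Pictures are saved under pics/ and viewed, and the job is handed in when it is done.

```bash
mkdir -p pics
python3 - <<'E'
from bench import ctrl
import cv2
s=ctrl.get_state(); print(s)
for n in ["side","top","wrist"]:
    i=ctrl.camera_info(n); print(n,i)
    cv2.imwrite(f"pics/{n}0.png",ctrl.get_image(n))
E
```

```text
{'time': 0.0, 'joint_positions': array([-1.14888429,  0.32185176, -0.07009087,  1.45163279,  0.02261133,
        1.37077592, -0.05688407]), 'qd': array([ 2.87071872e-05, -3.38652629e-04,  6.56384260e-04, -1.56050790e-04,
        4.63385287e-04,  2.35169943e-03, -1.56633140e-03]), 'joint_torque': array([-3.21633679e-04, -4.91290855e+01, -4.04090155e-01, -3.12527204e+01,
       -6.39306614e-02,  4.39245184e-02,  1.73000572e-04]), 'position': array([0.25763944, 0.59622338, 0.24046403]), 'tool_rot': array([ 2.62427160e+00,  1.72504289e+00, -2.37427949e-03]), 'ft_force': array([-0.33767413,  0.12997794, -0.86636506]), 'torque': array([-0.04151022,  0.02403762, -0.0099181 ]), 'grip_width': 0.9974599506050066}
side {'camera_matrix': array([[368.16114225,   0.        , 322.19146271],
       [  0.        , 368.16114225, 202.68688442],
       [  0.        ,   0.        ,   1.        ]]), 'xyz': array([ 0.11155626, -0.47318766,  0.64934349]), 'orientation': array([-2.16474319,  0.86605254, -0.39259211])}
top {'camera_matrix': array([[411.05051577,   0.        , 324.44021784],
       [  0.        , 411.05051577, 204.18548893],
       [  0.        ,   0.        ,   1.        ]]), 'xyz': array([0.40542413, 0.00985868, 1.17968154]), 'orientation': array([-2.1753208 ,  2.16699844, -0.13617023])}
wrist {'camera_matrix': array([[323.28634317,   0.        , 317.51657397],
       [  0.        , 323.28634317, 202.77275563],
       [  0.        ,   0.        ,   1.        ]]), 'xyz': array([0.18747515, 0.62759098, 0.38399216]), 'orientation': array([2.41825059, 1.59226866, 0.22404284])}
```

View pics/top0.png

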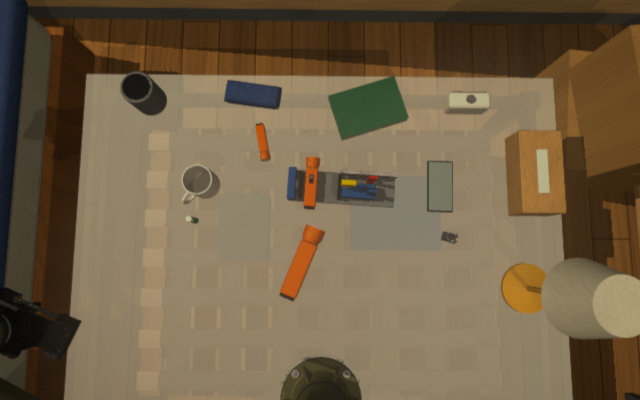

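View pics/side0.png

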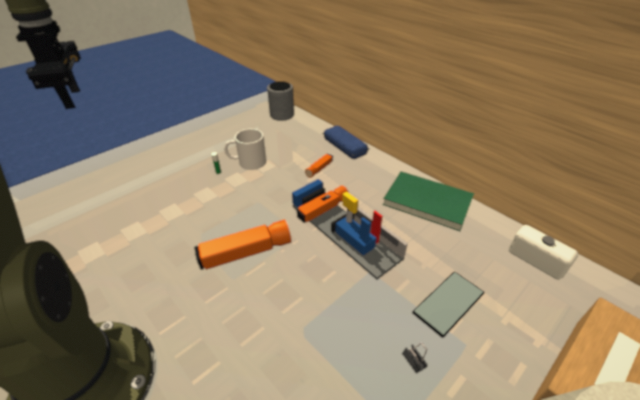

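View pics/wrist0.png

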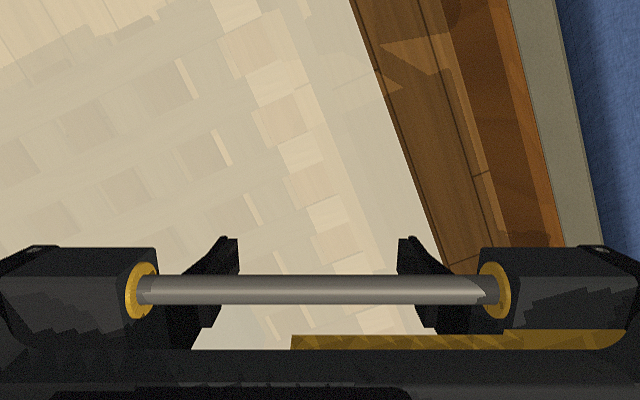

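Run:
```python
import cv2
t=cv2.imread("pics/top0.png")[145:225,275:410]
cv2.imwrite("pics/topc.png",cv2.resize(t,None,fx=5.9,fy=5.9,interpolation=cv2.INTER_CUBIC))
t=cv2.imread("pics/side0.png")[160:285,280:420]
cv2.imwrite("pics/sidec.png",cv2.resize(t,None,fx=4.8,fy=4.8,interpolation=cv2.INTER_CUBIC))
```

```text
(no output)
```

View pics/topc.png

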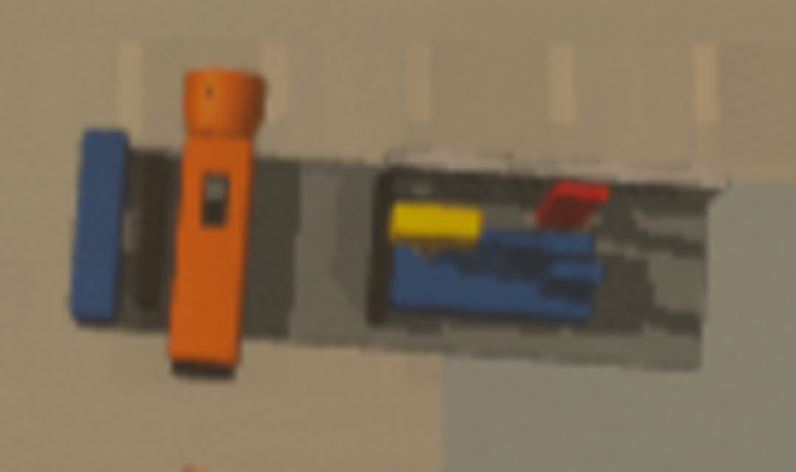

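View pics/sidec.png

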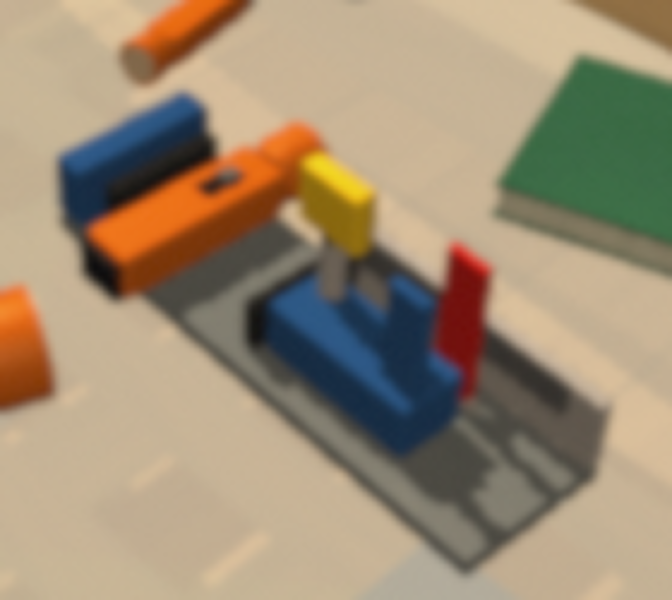

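```bash
cat > h.py <<'E'
import numpy as np, cv2
from scipy.spatial.transform import Rotation as R
from scipy.optimize import least_squares
from bench import ctrl
def proj(n,P,info=None):
    i=info or ctrl.camera_info(n)
    r=R.from_rotvec(i["orientation"]).as_matrix()
    p=(np.atleast_2d(P)-i["xyz"])@r
    k=i["camera_matrix"]
    return np.c_[k[0,0]*p[:,0]/p[:,2]+k[0,2],k[1,1]*p[:,1]/p[:,2]+k[1,2]]
def unproj(n,uv,z,info=None):
    i=info or ctrl.camera_info(n); r=R.from_rotvec(i["orientation"]).as_matrix()
    k=i["camera_matrix"]; d=r@np.array([(uv[0]-k[0,2])/k[0,0],(uv[1]-k[1,2])/k[1,1],1])
    return i["xyz"]+d*(z-i["xyz"][2])/d[2]
E
python3 - <<'E'
from h import *
T=lambda x,y:(275+(x+.5)/5.9-.5,145+(y+.5)/5.9-.5); S=lambda x,y:(280+(x+.5)/4.8-.5,160+(y+.5)/4.8-.5)
it,is_=ctrl.camera_info("top"),ctrl.camera_info("side")
# name: (cam, uv, func(w,j)->clamp pt mm)
F=[("top",T(698,370),lambda w,j:(-170,45,12)),
("top",T(70,322),lambda w,j:(135,w,52)),("top",T(84,128),lambda w,j:(135,-w,52)),
("top",T(127,130),lambda w,j:(113,-w,52)),("top",T(117,325),lambda w,j:(113,w,52)),
("top",T(727,183),lambda w,j:(-170,-44,56)),("top",T(388,150),lambda w,j:(-10,-44,56)),
("side",S(465,572),lambda w,j:(-170,45,0)),("side",S(608,410),lambda w,j:(-170,-44,56)),
("side",S(60,157),lambda w,j:(135,w,52)),("side",S(187,93),lambda w,j:(135,-w,52)),
("top",T(435,222),lambda w,j:(-70+j,0,122)),("side",S(337,172),lambda w,j:(-70+j,0,122)),
("side",S(472,258),lambda w,j:(-135+j,-24,105)),
]
def world(p,q):
    c,s=np.cos(q[2]),np.sin(q[2]); x,y,z=np.array(p)/1000
    return [q[0]+c*x-s*y,q[1]+s*x+c*y,z]
def res(q):
    return np.concatenate([proj(n,world(f(q[3],q[4]),q),it if n=="top" else is_)[0]-uv for n,uv,f in F])
r=least_squares(res,[.45,.05,1.57,40,0],loss="soft_l1",x_scale=[.01,.01,.1,1,1])
print(r.x); print(r.fun.reshape(-1,2).round(1))
q=r.x
for nm,p in [("lever",(-135+q[4],0,85)),("knob",(-70+q[4],0,106))]: print(nm,world(p,q))
for nm,(u,v),z in [("-y head tip",T(222,68),.03),("fl c+ ",T(170,360),.03),("fl c+x-",T(240,362),.03),("fl -",T(250,135),.03),("fl +x -y",T(187,133),.03),("padtop r",T(378,170),.045),("padtop l",T(368,322),.045),("rubber left",T(157,155),.045)]:
    P=unproj("top",(u,v),z); c,s=np.cos(q[2]),np.sin(q[2]); d=P[:2]-q[:2]; print(nm,P.round(3),np.round([1000*(c*d[0]+s*d[1]),1000*(-s*d[0]+c*d[1])],1))
E
```

```text
[ 5.82766581e-01 -3.93505759e-02  1.50695533e+00  4.61424174e+01
  3.77455094e+01]
[[ 1.1  0.1]
 [ 0.1 -0.3]
 [ 0.3 -0.2]
 [ 0.9 -0. ]
 [ 0.1 -0.3]
 [ 0.6 -1.6]
 [ 0.7  0.1]
 [-1.4  0.9]
 [ 0.  -2.8]
 [-2.9 -1.1]
 [-1.2 -2.1]
 [ 1.6  0.1]
 [-0.4  0.3]
 [-0.2 -1.3]]
lever [np.float64(0.5765619743317442), np.float64(-0.13640694506811493), np.float64(0.085)]
knob [np.float64(0.5807088207971575), np.float64(-0.07153935944638634), np.float64(0.106)]
-y head tip [0.671 0.029 0.03 ] [ 73.5 -83.8]
fl c+  [0.529 0.053 0.03 ] [88.3 59.4]
fl c+x- [0.528 0.019 0.03 ] [54.9 58.1]
fl - [0.638 0.015 0.03 ] [ 57.7 -51.9]
fl +x -y [0.639 0.045 0.03 ] [ 88.1 -50.8]
padtop r [ 0.619 -0.046  0.045] [ -4.3 -36.3]
padtop l [ 0.546 -0.041  0.045] [-4.2 36.6]
rubber left [0.625 0.059 0.045] [100.8 -36.2]
```

```bash
python3 -m crank '{"dp":[[-3.4,3.65,0],[-3.4,3.65,0],[-3.4,3.65,0],[-3.4,3.65,0],[-3.4,3.65,0],[-3.4,3.65,0],[-3.4,3.65,0],[-3.4,3.65,0]],"delta_rot":[[0,0,0],[0,0,0],[0,0,0],[0,0,0],[0,0,0],[0,0,0],[0,0,0],[0,0,0]]}' 8.7 15
python3 -m crank '{"dp":[[-3.4,3.65,0],[-3.4,3.65,0],[-3.4,3.65,0],[-3.4,3.65,0],[-3.4,3.65,0],[-3.4,3.65,0],[-3.4,3.65,0],[-3.4,3.65,0]],"delta_rot":[[0,0,0],[0,0,0],[0,0,0],[0,0,0],[0,0,0],[0,0,0],[0,0,0],[0,0,0]]}'
python3 -m crank '{"dp":[[0,0,0],[0,0,0],[0,0,0],[0,0,0],[0,0,0],[0,0,0],[0,0,0],[0,0,0]],"delta_rot":[[0,0,0.15],[0,0,0.15],[0,0,0.15],[0,0,0.15],[0,0,0.15],[0,0,0.15],[0,0,0.15],[0,0,0.14]]}'
python3 - <<'E'
from h import *
import json
i=ctrl.camera_info("wrist");s=ctrl.get_state();print(s,i); cv2.imwrite("pics/w1.png",ctrl.get_image("wrist")); np.savez("w1.npz",**i)
E
```

```text
time: 0.95
position: [0.4184, 0.2291, 0.2416]
tool_rot: [-2.625, -1.726, -0.001]
ft_force: [1.1, 0.4, -0.1]
grip_width: 0.998
time: 1.75
position: [0.5786, -0.136, 0.2416]
tool_rot: [-2.625, -1.726, -0.001]
ft_force: [1.6, 0.7, -0.1]
grip_width: 1.001
time: 2.55
position: [0.578, -0.1341, 0.2412]
tool_rot: [-3.141, 0.052, 0.001]
ft_force: [0.1, -0.3, 0.7]
grip_width: 1.003
{'time': 2.55, 'joint_positions': array([-0.45640146,  0.24090996,  0.75654738,  1.62237654, -0.16880835,
        1.34614802,  0.29075119]), 'qd': array([-0.14846457,  0.02991242,  0.18556039,  0.00333225, -0.05376072,
        0.00380708, -1.33734786]), 'joint_torque': array([ 7.69869313e-01, -3.51343846e+01,  4.90121931e+00, -3.06794286e+01,
        8.46369396e-03,  5.35643357e-02,  1.35694418e+00]), 'position': array([ 0.57798134, -0.13414408,  0.24124209]), 'tool_rot': array([-3.14099560e+00,  5.15596629e-02,  8.88202667e-04]), 'ft_force': array([ 0.07119809, -0.25659831,  0.66343095]), 'torque': array([-0.09151288,  0.1115437 ,  0.00240409]), 'grip_width': 1.002875848226389} {'camera_matrix': array([[323.28634317,   0.        , 317.51657397],
       [  0.        , 323.28634317, 202.77275563],
       [  0.        ,   0.        ,   1.        ]]), 'xyz': array([ 0.58039588, -0.05703695,  0.38469216]), 'orientation': array([ 2.85844362, -0.04526999, -0.00618702])}
```

View pics/w1.png

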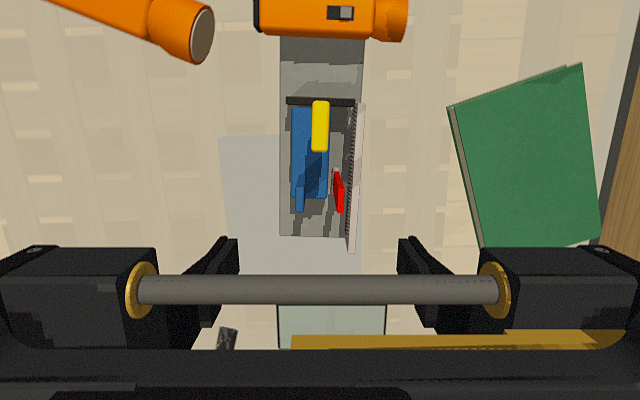

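Run:
```python
import cv2
t=cv2.imread("pics/w1.png")[85:260,265:375]
cv2.imwrite("pics/w1c.png",cv2.resize(t,None,fx=3.4,fy=3.4,interpolation=cv2.INTER_CUBIC))
t=cv2.imread("pics/w1.png")[0:110,245:415]
cv2.imwrite("pics/w1d.png",cv2.resize(t,None,fx=4,fy=4,interpolation=cv2.INTER_CUBIC))
```

```text
(no output)
```

View pics/w1c.png

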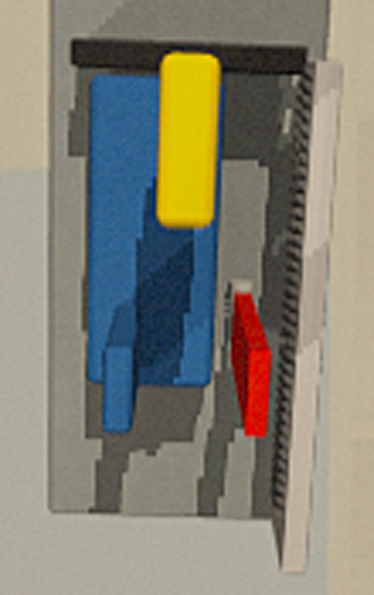

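View pics/w1d.png

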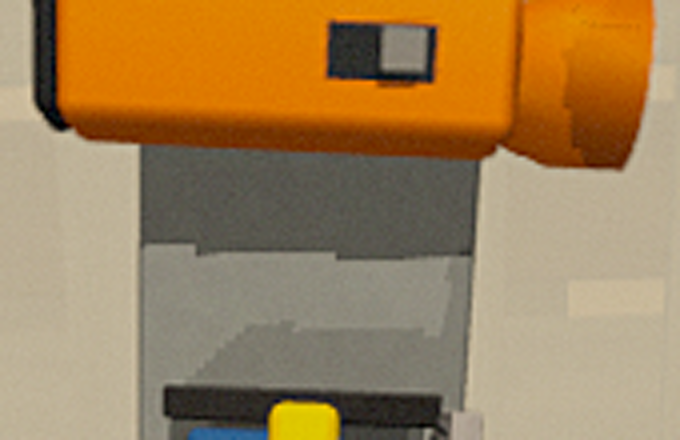

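```bash
cat > fit.py <<'E'
from h import *
it=ctrl.camera_info("top"); iw={k:v for k,v in np.load("w1.npz").items()}
C=lambda x,y:(265+(x+.5)/3.4-.5,85+(y+.5)/3.4-.5); D=lambda x,y:(245+(x+.5)/4-.5,(y+.5)/4-.5)
T=lambda x,y:(275+(x+.5)/5.9-.5,145+(y+.5)/5.9-.5)
w=46
F=[(C(50,511),(-170,45,12),0),(C(281,570),(-170,-36,56),0),(C(306,571),(-170,-44,56),0),(C(342,63),(-10,-44,56),0),
(C(190,140),(-70,0,122),1),(C(105,430),(-147,16,105),1),(C(105,347),(-123,16,105),1),(C(270,347),(-123,-28,105),1),(C(268,435),(-147,-28,105),1)]
FT=[(T(70,322),(135,w,52),0),(T(84,128),(135,-w,52),0)]
def world(p,q,m=0):
    c,s=np.cos(q[2]),np.sin(q[2]); x,y,z=np.array(p)/1000; x+=m*q[3]
    return [q[0]+c*x-s*y,q[1]+s*x+c*y,z]
def res(q):
    return np.concatenate([proj("wrist",world(p,q,m),iw)[0]-uv for uv,p,m in F]+[.3*(proj("top",world(p,q,m),it)[0]-uv) for uv,p,m in FT])
r=least_squares(res,[.583,-.04,1.507,.037],loss="soft_l1",x_scale=[.01,.01,.1,.01])
q=r.x
def toclamp(P):
    c,s=np.cos(q[2]),np.sin(q[2]); d=P[:2]-q[:2]; return np.round([1000*(c*d[0]+s*d[1]),1000*(-s*d[0]+c*d[1])],1)
if __name__=="__main__":
    print(q.round(4)); print(r.fun.reshape(-1,2).round(1))
    print("lever",np.round(world((-135,0,85),q,1),4),"knob",np.round(world((-70,0,106),q,1),4))
    for nm,uv,z in [("fl bottom edge L",D(60,118),.042),("fl edge R",D(497,148),.03),("fl edge L low",D(78,138),.03),("pad front L",D(164,386),.045),("pad R",D(442,398),.045),("fl switch",D(382,52),.042)]:
        print(nm,toclamp(unproj("wrist",uv,z,iw)))
    for nm,uv,z in [("fl c+x+",T(170,360),.042),("c+x-",T(240,362),.042),("-",T(250,135),.042),("+x-y",T(187,133),.042),("rubber L",T(157,155),.045),("rubber R",T(135,155),.045)]:
        print(nm,toclamp(unproj("top",uv,z,it)))
E
python3 fit.py
```

```text
[ 0.5823 -0.039   1.5064  0.039 ]
[[-1.7  0.5]
 [-1.2  0.3]
 [-1.3  0.2]
 [-1.4 -1.5]
 [-2.6  0. ]
 [ 1.9  0.2]
 [ 2.3 -1.1]
 [ 3.3  0.4]
 [ 2.4  0.2]
 [-0.  -0.1]
 [ 0.1 -0. ]]
lever [ 0.5761 -0.1348  0.085 ] knob [ 0.5803 -0.07    0.106 ]
fl bottom edge L [53.1 58.3]
fl edge R [ 52.5 -48.1]
fl edge L low [51.3 56. ]
pad front L [-7.  32.9]
pad R [ -7.5 -36.6]
fl switch [ 69.6 -17.7]
fl c+x+ [87.4 60.3]
c+x- [54.4 58.9]
- [ 57.3 -49.9]
+x-y [ 87.3 -48.8]
rubber L [100.6 -36.6]
rubber R [111.  -35.9]
```

```bash
python3 -m crank '{"dp":[[-0.05,0,2],[0,0,2],[0,0,2],[0,0,1],[0,0,0],[0,0,0],[0,0,0],[0,0,0]],"delta_rot":[[0,0,0.037],[0,0,0],[0,0,0],[0,0,0],[0,0,0],[0,0,0],[0,0,0],[0,0,0]]}'
python3 - <<'E'
from h import *
i=ctrl.camera_info("wrist");s=ctrl.get_state();print(s["position"],s["tool_rot"],s["ft_force"],abs(s["qd"]).max()); im=ctrl.get_image("wrist");cv2.imwrite("pics/w2.png",im); np.savez("w2.npz",**i)
t=im[40:270,245:385]
cv2.imwrite("pics/w2c.png",cv2.resize(t,None,fx=2.6,fy=2.6,interpolation=cv2.INTER_CUBIC))
E
```

```text
time: 3.4
position: [0.5783, -0.1344, 0.1726]
tool_rot: [-3.14, 0.1, -0.003]
ft_force: [0.7, 0.2, -0.5]
grip_width: 0.999
[ 0.57831241 -0.13444269  0.17259989] [-3.13989604e+00  1.00150689e-01 -2.85809631e-03] [ 0.65500895  0.21340571 -0.4659449 ] 0.004872053457080569
```

View pics/w2.png

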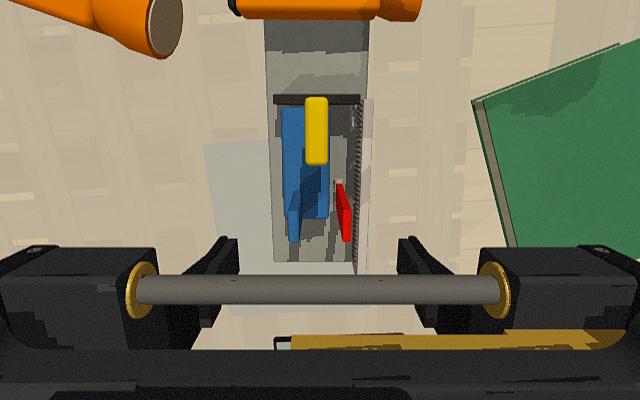

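View pics/w2c.png

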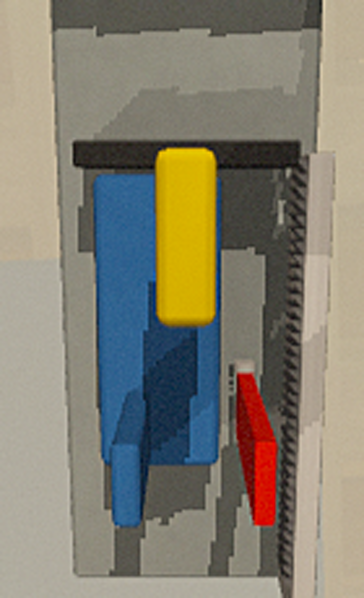

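```bash
cat > fit2.py <<'E'
from h import *
iw={k:v for k,v in np.load("w2.npz").items()}
C=lambda x,y:(245+(x+.5)/2.6-.5,40+(y+.5)/2.6-.5)
F=[(C(75,575),(-170,45,12),0),(C(333,153),(-10,-44,56),0),(C(307,155),(-10,-36,56),0),
(C(186.5,236),(-70,0,122),1),(C(112,524),(-147,16,105),1),(C(112,442),(-123,16,105),1),(C(275,442),(-123,-31.6,105),1),(C(275,523),(-147,-31.6,105),1)]
def world(p,q,m=0):
    c,s=np.cos(q[2]),np.sin(q[2]); x,y,z=np.array(p)/1000; x+=m*q[3]
    return [q[0]+c*x-s*y,q[1]+s*x+c*y,z]
def fit(roll):
  def res(q):
    i=dict(iw); 
    if roll: i["orientation"]=(R.from_rotvec(iw["orientation"])*R.from_rotvec(np.r_[q[5:7],q[4]])).as_rotvec()
    return np.concatenate([proj("wrist",world(p,q,m),i)[0]-uv for uv,p,m in F]+([[(q[4])*200,q[5]*200,q[6]*200]] if roll else []))
  r=least_squares(res,[.583,-.04,1.507,.037]+[0]*3,loss="soft_l1",x_scale=[.01,.01,.1,.01,.01,.01,.01])
  q=r.x; print(q.round(4)); print(r.fun[:16].reshape(-1,2).round(1).tolist())
  print("lever",np.round(world((-135,0,85),q,1),4),"knob",np.round(world((-70,0,106),q,1),4))
fit(0);fit(1)
E
python3 fit2.py
```

```text
[ 0.583  -0.039   1.4764  0.0391  0.      0.      0.    ]
[[-6.4, -0.6], [-0.3, 0.8], [-0.7, -0.3], [-2.9, 0.5], [0.2, -0.8], [0.4, -1.8], [7.3, 0.2], [5.0, 1.5]]
lever [ 0.574  -0.1345  0.085 ] knob [ 0.5801 -0.0698  0.106 ]
[ 5.8260e-01 -3.8800e-02  1.4772e+00  3.9100e-02 -5.0000e-04  7.0000e-04
 -1.9000e-03]
[[-6.2, -0.5], [-0.2, 0.7], [-0.6, -0.4], [-3.0, 0.5], [0.2, -0.7], [0.4, -1.8], [7.3, 0.2], [5.0, 1.6]]
lever [ 0.5736 -0.1343  0.085 ] knob [ 0.5797 -0.0696  0.106 ]
```

```bash
cat > fit3.py <<'E'
from h import *
iw={k:v for k,v in np.load("w2.npz").items()}
C=lambda x,y:(245+(x+.5)/2.6-.5,40+(y+.5)/2.6-.5)
F=[(C(75,575),(-170,45,12),0),(C(333,153),(-10,-44,56),0),(C(307,155),(-10,-36,56),0),(C(186.5,236),(-70,0,122),1)]
def world(p,q,m=0):
    c,s=np.cos(q[2]),np.sin(q[2]); x,y,z=np.array(p)/1000; x+=m*q[3]
    return [q[0]+c*x-s*y,q[1]+s*x+c*y,z]
def res(q):
    return np.concatenate([proj("wrist",world(p,q,m),iw)[0]-uv for uv,p,m in F])
r=least_squares(res,[.583,-.04,1.507,.037],loss="soft_l1",x_scale=[.01,.01,.1,.01])
q=r.x; print(q.round(4)); print(r.fun.reshape(-1,2).round(1).tolist())
print("lever",np.round(world((-135,0,85),q,1),4),"knob",np.round(world((-70,0,106),q,1),4))
def tc(P):
    c,s=np.cos(q[2]),np.sin(q[2]); d=P[:2]-q[:2]; return np.round([1000*(c*d[0]+s*d[1]),1000*(-s*d[0]+c*d[1])],1)
for n,uv,z in [("post top",(112,524),105),("post",(112,442),105),("post in",(140,524),105),("lev",(275,442),105),("lev",(275,523),105),("levin",(250,523),105),("base edge",(52,0),12),("base edgeR",(322,0),12),("padL",(73,141),45),("padR",(300,141),45),("knobL",(156,236),122),("knobR",(217,236),122),("knob top",(186,148),122),("knob bot",(186,326),122)]:
    print(n,tc(unproj("wrist",C(*uv),z/1000,iw)))
E
python3 fit3.py
```

```text
[ 0.5833 -0.04    1.5111  0.0404]
[[-0.3, 1.7], [0.7, 0.1], [0.2, -0.7], [-0.5, 0.0]]
lever [ 0.5777 -0.1345  0.085 ] knob [ 0.5815 -0.0696  0.106 ]
post top [-106.9   20.2]
post [-83.6  19.5]
post in [-106.9   12.6]
lev [-83.7 -23.4]
lev [-106.7  -24. ]
levin [-106.7  -17.2]
base edge [39.4 43.7]
base edgeR [ 39.2 -45. ]
padL [-5.9 34.4]
padR [ -6.1 -35. ]
knobL [-29.6   6.6]
knobR [-29.6  -7.2]
knob top [-10.7  -0.2]
knob bot [-50.1  -0.1]
```

```bash
python3 -m crank '{"dp":[[-0.46,0,1.5],[0,0,1.5],[0,0,1.5],[0,0,1.5],[0,0,1.5],[0,0,1.26],[0,0,0],[0,0,0]],"delta_rot":[[0,0,0],[0,0,0],[0,0,0],[0,0,0],[0,0,0],[0,0,0],[0,0,0],[0,0,0]]}' 8.7 15
python3 - <<'E'
from h import *
s=ctrl.get_state();print(s["position"],s["ft_force"],s["torque"]); cv2.imwrite("pics/w3.png",ctrl.get_image("wrist"));cv2.imwrite("pics/s3.png",ctrl.get_image("side")[140:290,270:470].repeat(3,0).repeat(3,1))
E
```

```text
time: 4.25
position: [0.5731, -0.1342, 0.0837]
tool_rot: [3.14, -0.101, -0.001]
ft_force: [0.1, -0.4, 0.6]
grip_width: 1.001
[ 0.57308431 -0.13415944  0.08374716] [ 0.14013088 -0.44374437  0.63233654] [-0.07616742  0.0542076  -0.02069065]
```

View pics/w3.png

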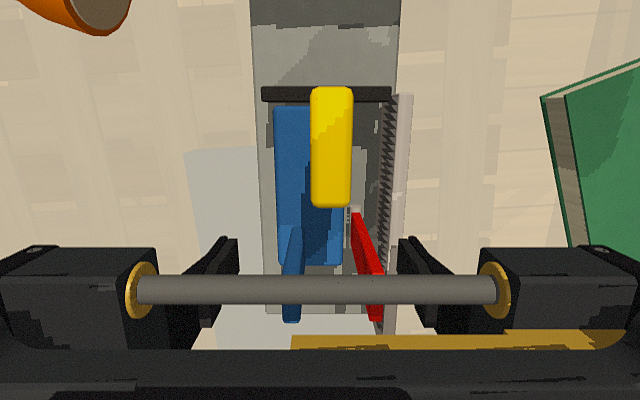

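View pics/s3.png

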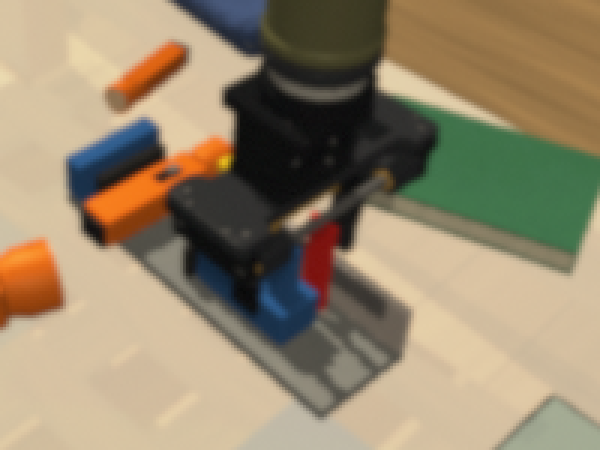

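```bash
python3 -m crank '{"dp":[[0,0,0],[0,0,0],[0,0,0],[0,0,0],[0,0,0],[0,0,0],[0,0,0],[0,0,0]],"delta_rot":[[0,0,0],[0,0,0],[0,0,0],[0,0,0],[0,0,0],[0,0,0],[0,0,0],[0,0,0]]}' 2.6 15
python3 -c "
from bench import ctrl
s=ctrl.get_state();print(s['grip_width']*87,s['position'],s['ft_force'],s['torque'])"
```

```text
time: 5.15
position: [0.5749, -0.134, 0.0844]
tool_rot: [3.139, -0.1, 0.006]
ft_force: [4.4, -0.9, -1.9]
grip_width: 0.397
34.57073343767093 [ 0.57488446 -0.13399764  0.08442222] [ 4.44374912 -0.87274247 -1.93590806] [-0.20276138 -0.85705886 -0.06418897]
```

```bash
python3 -m crank '{"dp":[[0.15,0,0],[0,0,0],[0,0,0],[0,0,0],[0,0,0],[0,0,0],[0,0,0],[0,0,0]],"delta_rot":[[0,0,0],[0,0,0],[0,0,0],[0,0,0],[0,0,0],[0,0,0],[0,0,0],[0,0,0]]}' 2.6 20
python3 - <<'E'
from h import *
s=ctrl.get_state();print(s['grip_width']*87,s['position'],s['ft_force'],s['torque'])
cv2.imwrite("pics/w4.png",ctrl.get_image("wrist"))
E
```

```text
time: 5.95
position: [0.5749, -0.134, 0.0843]
tool_rot: [-3.14, 0.1, -0.001]
ft_force: [1.2, 1.8, 5.2]
grip_width: 0.393
34.2177768297276 [ 0.57488189 -0.13399586  0.08433561] [1.15420497 1.77980496 5.2224741 ] [-0.03373448 -0.24199441 -0.03973675]
```

View pics/w4.png

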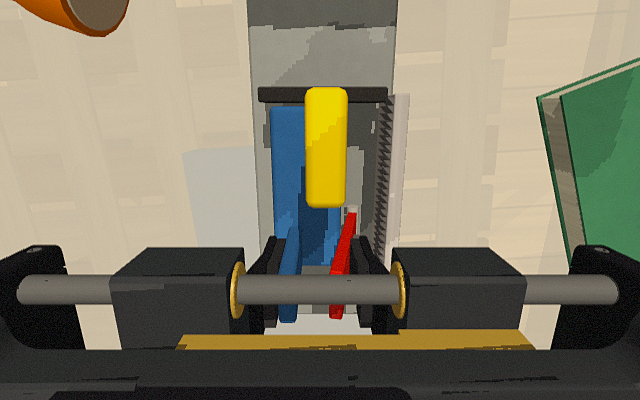

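```bash
python3 -m crank '{"dp":[[0,-0.3,0],[0,-0.7,0],[0,-0.8,0],[0,-0.8,0],[0,-0.8,0],[0,-0.8,0],[0,-0.5,0],[0,-0.3,0]],"delta_rot":[[0,0,0],[0,0,0],[0,0,0],[0,0,0],[0,0,0],[0,0,0],[0,0,0],[0,0,0]]}'
python3 - <<'E'
from h import *
s=ctrl.get_state();print(s['grip_width']*87,s['position'],s['ft_force'],s['torque'])
im=ctrl.get_image("wrist");cv2.imwrite("pics/w5.png",im)
E
```

```text
time: 6.8
position: [0.5781, -0.0832, 0.0843]
tool_rot: [-3.14, 0.099, -0.001]
ft_force: [1.3, -2.1, 6.1]
grip_width: 0.393
34.18707323791585 [ 0.5781273  -0.08316013  0.0843207 ] [ 1.33520487 -2.1397814   6.133226  ] [-0.70045693 -0.31885399  0.05117875]
```

View pics/w5.png

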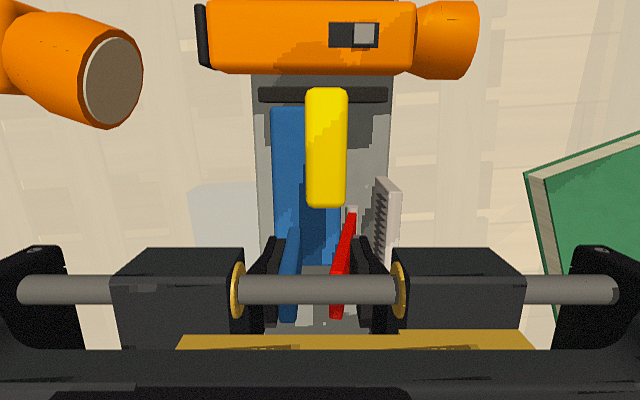

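```bash
python3 -m crank '{"dp":[[0,-0.1,0],[0,-0.15,0],[0,-0.15,0],[0,-0.15,0],[0,-0.15,0],[0,-0.1,0],[0,-0.1,0],[0,0,0]],"delta_rot":[[0,0,0],[0,0,0],[0,0,0],[0,0,0],[0,0,0],[0,0,0],[0,0,0],[0,0,0]]}'
python3 - <<'E'
from h import *
s=ctrl.get_state();print(s['grip_width']*87,s['position'],s['ft_force'],s['torque'])
im=ctrl.get_image("wrist");cv2.imwrite("pics/w6.png",im[:150,180:500].repeat(2,0).repeat(2,1))
im=ctrl.get_image("top");cv2.imwrite("pics/t6.png",cv2.resize(im[145:225,275:410],None,fx=5,fy=5,interpolation=cv2.INTER_CUBIC))
E
```

```text
time: 7.65
position: [0.5787, -0.0747, 0.0843]
tool_rot: [3.14, -0.1, 0.001]
ft_force: [0.3, -2.4, 4.8]
grip_width: 0.403
35.071041086592736 [ 0.57866617 -0.0747033   0.08433448] [ 0.31902497 -2.40322203  4.78523277] [-0.57361771 -0.29358358  0.04204515]
```

View pics/w6.png

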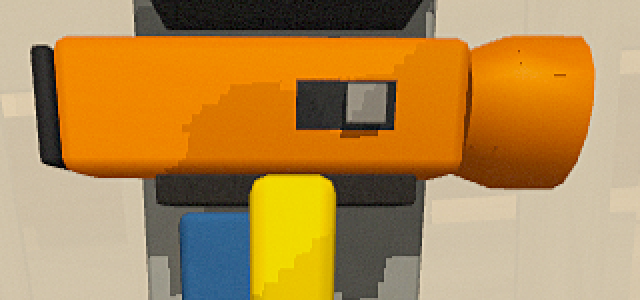

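View pics/t6.png

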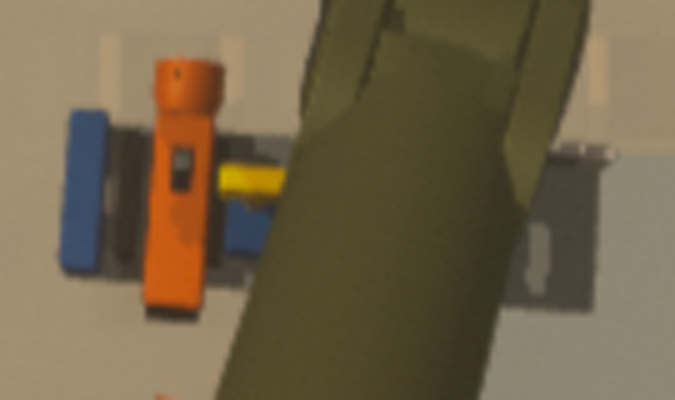

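```bash
python3 -m crank '{"dp":[[0,-0.1,0],[0,-0.1,0],[0,-0.1,0],[0,-0.1,0],[0,-0.1,0],[0,-0.1,0],[0,0,0],[0,0,0]],"delta_rot":[[0,0,0],[0,0,0],[0,0,0],[0,0,0],[0,0,0],[0,0,0],[0,0,0],[0,0,0]]}'
python3 - <<'E'
from h import *
s=ctrl.get_state();print(s['grip_width']*87,s['position'],s['ft_force'],s['torque'])
im=ctrl.get_image("wrist");cv2.imwrite("pics/w7.png",im[:150,180:500].repeat(2,0).repeat(2,1))
E
```

```text
time: 8.55
position: [0.579, -0.0689, 0.0843]
tool_rot: [3.14, -0.1, 0.001]
ft_force: [1.0, -2.4, 5.9]
grip_width: 0.397
34.546025172512024 [ 0.57903062 -0.06892245  0.08429111] [ 1.03734611 -2.4475479   5.93812952] [-0.62191292 -0.33401538  0.02111185]
```

View pics/w7.png

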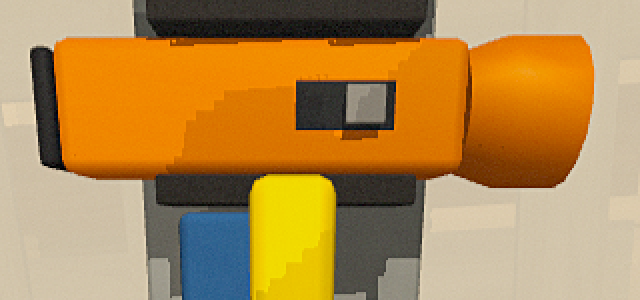

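```bash
python3 -m crank '{"dp":[[0,-0.1,0],[0,-0.1,0],[0,-0.1,0],[0,-0.1,0],[0,0,0],[0,0,0],[0,0,0],[0,0,0]],"delta_rot":[[0,0,0],[0,0,0],[0,0,0],[0,0,0],[0,0,0],[0,0,0],[0,0,0],[0,0,0]]}'
python3 - <<'E'
from h import *
s=ctrl.get_state();print(s['grip_width']*87,s['position'],s['ft_force'],s['torque'])
im=ctrl.get_image("wrist");cv2.imwrite("pics/w8.png",im[:150,180:500].repeat(2,0).repeat(2,1))
E
```

```text
time: 9.4
position: [0.5792, -0.0664, 0.0843]
tool_rot: [3.138, -0.101, 0.001]
ft_force: [2.4, -5.4, 5.6]
grip_width: 0.395
34.38197470734574 [ 0.57919631 -0.06644438  0.08433434] [ 2.40766791 -5.39718662  5.62422406] [-1.05528918 -0.35350099  0.15894827]
```

View pics/w8.png

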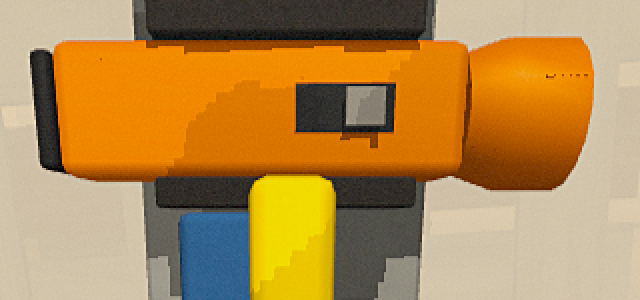

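```bash
python3 -m crank '{"dp":[[0,0.1,0],[0,0,0],[0,0,0],[0,0,0],[0,0,0],[0,0,0],[0,0,0],[0,0,0]],"delta_rot":[[0,0,0],[0,0,0],[0,0,0],[0,0,0],[0,0,0],[0,0,0],[0,0,0],[0,0,0]]}'
python3 -c "
from bench import ctrl
s=ctrl.get_state();print(s['grip_width']*87,s['position'],s['ft_force'],s['torque'])"
```

```text
time: 10.25
position: [0.5791, -0.0666, 0.0843]
tool_rot: [3.139, -0.101, 0.001]
ft_force: [1.8, -2.9, 5.5]
grip_width: 0.393
34.230580721374416 [ 0.57914807 -0.06658182  0.084296  ] [ 1.76992014 -2.93781918  5.5099343 ] [-0.80550615 -0.35953721  0.05023124]
```

Light contact kept. Now let the lever go.

```bash
python3 -m crank '{"dp":[[0,0,0],[0,0,0],[0,0,0],[0,0,0],[0,0,0],[0,0,0],[0,0,0],[0,0,0]],"delta_rot":[[0,0,0],[0,0,0],[0,0,0],[0,0,0],[0,0,0],[0,0,0],[0,0,0],[0,0,0]]}' 8.7
python3 - <<'E'
from h import *
i=ctrl.camera_info("wrist");s=ctrl.get_state();print(s['grip_width']*87,s['position'],s['ft_force'],s['torque'],s["tool_rot"])
im=ctrl.get_image("wrist");cv2.imwrite("pics/w9.png",im);np.savez("w9.npz",**i)
E
```

```text
time: 11.05
position: [0.5786, -0.0659, 0.0837]
tool_rot: [-3.14, 0.1, 0.001]
ft_force: [0.2, 0.4, -1.1]
grip_width: 0.978
85.04359917480677 [ 0.57858062 -0.06592872  0.08368349] [ 0.18198588  0.39151453 -1.12715715] [-0.10716341  0.10778604  0.01488655] [-3.13971051e+00  1.00262149e-01  1.24765621e-03]
```

View pics/w9.png

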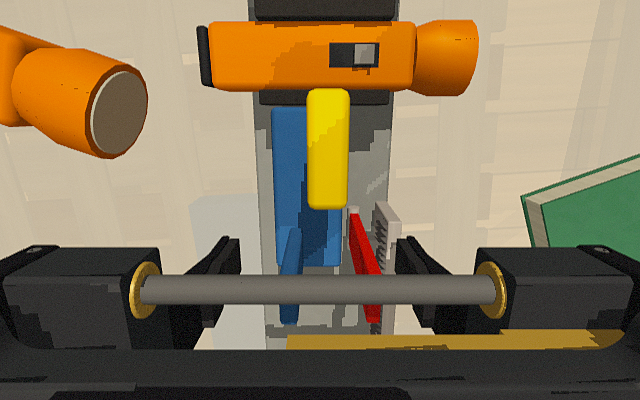

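Run:
```python
from h import *
iw={k:v for k,v in np.load("w9.npz").items()}
im=cv2.imread("pics/w9.png"); hsv=cv2.cvtColor(im,cv2.COLOR_BGR2HSV)[60:230,280:370]
m=((hsv[...,0]>22)&(hsv[...,0]<34)&(hsv[...,1]>150)).astype(np.uint8)
ys,xs=np.nonzero(m); print(cv2.minAreaRect(np.c_[xs+280,ys+60].astype(np.float32)))
for uv in [(328,148.5),(307,148),(349,148),(327,89),(327,208.5)]:
    print(uv,unproj("wrist",uv,.122,iw).round(4))
```

```text
((332.0, 148.5), (52.0, 121.0), 0.0)
(328, 148.5) [ 0.586  -0.0015  0.122 ]
(307, 148) [ 0.5792 -0.0009  0.122 ]
(349, 148) [ 0.5928 -0.0017  0.122 ]
(327, 89) [0.5866 0.0167 0.122 ]
(327, 208.5) [ 0.5846 -0.0217  0.122 ]
```

```bash
python3 -m crank '{"dp":[[0,0,-2],[0,0,-2.5],[0,0,-2],[0.31,-1.6,0],[0,-1.6,0],[0,-1.6,0],[0,-1.57,0],[0,0,0]],"delta_rot":[[0,0,0],[0,0,0],[0,0,0],[0,0,0],[0,0,0],[0,0,0],[0,0,0],[0,0,0]]}' 8.7
python3 - <<'E'
from h import *
i=ctrl.camera_info("wrist");s=ctrl.get_state();print(s['grip_width']*87,s['position'],s['ft_force'],s['torque'],s["tool_rot"])
im=ctrl.get_image("wrist");cv2.imwrite("pics/w10.png",im)
E
```

```text
time: 11.9
position: [0.5857, 0.0017, 0.1478]
tool_rot: [-3.139, 0.092, 0.003]
ft_force: [-0.1, -0.1, -0.1]
grip_width: 1.002
87.16382677114387 [0.58572046 0.00165078 0.1477683 ] [-0.10352931 -0.11161412 -0.12534528] [-0.00587742  0.01084792  0.02203371] [-3.13913063e+00  9.15436833e-02  3.04879825e-03]
```

View pics/w10.png

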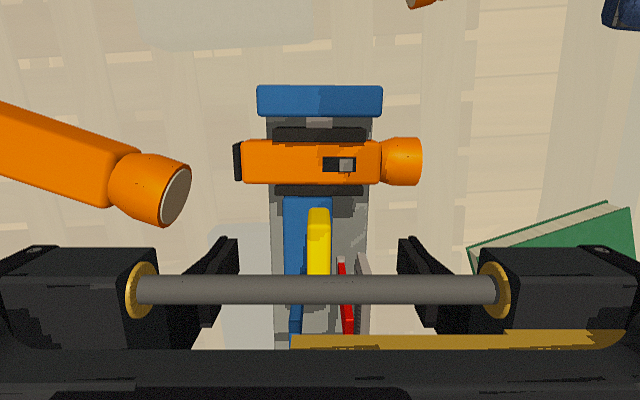

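```bash
python3 -m crank '{"dp":[[0,0,0],[0,0,0.8],[0,0,1],[0,0,1],[0,0,0.9],[0,0,0.3],[0,0,0],[0,0,0]],"delta_rot":[[0,0,0],[0,0,0],[0,0,0],[0,0,0],[0,0,0],[0,0,0],[0,0,0],[0,0,0]]}' 8.7
python3 - <<'E'
from h import *
i=ctrl.camera_info("wrist");s=ctrl.get_state();print(s['grip_width']*87,s['position'],s['ft_force'],s['torque'],s["tool_rot"],s["joint_positions"])
E
```

```text
time: 12.75
position: [0.5863, -0.0029, 0.1091]
tool_rot: [-3.14, 0.101, -0.001]
ft_force: [0.4, 0.5, 0.0]
grip_width: 1.005
87.4467531219991 [ 0.58633748 -0.00285682  0.10912302] [0.37575398 0.45948924 0.04009384] [-0.09736307  0.0413316  -0.04293444] [-3.13993620e+00  1.00582222e-01 -6.09117893e-04] [-0.60994761  0.3360119   0.67797611  1.79129109 -0.23476829  1.09572063
  0.0849446 ]
```

```bash
python3 -m crank '{"dp":[[-0.05,0,0.2],[0,0,0],[0,0,0],[0,0,0],[0,0,0],[0,0,0],[0,0,0],[0,0,0]],"delta_rot":[[0,0,-0.004],[0,0,0],[0,0,0],[0,0,0],[0,0,0],[0,0,0],[0,0,0],[0,0,0]]}' 0.8 40
python3 - <<'E'
from h import *
i=ctrl.camera_info("wrist");s=ctrl.get_state();print(s['grip_width']*87,s['position'],s['ft_force'],s['torque'],s["tool_rot"],s["joint_positions"])
E
```

```text
time: 13.55
position: [0.5856, -0.0028, 0.107]
tool_rot: [-3.14, 0.094, -0.0]
ft_force: [-0.1, -0.5, 0.8]
grip_width: 0.358
31.120258271820475 [ 0.58564926 -0.00280214  0.10699098] [-0.1421775  -0.50981303  0.82404573] [-0.08069133  0.09714636  0.01956884] [-3.14013481e+00  9.41965131e-02 -1.83368751e-04] [-0.60916898  0.33707932  0.67662236  1.79462239 -0.23559505  1.09166808
  0.08958193]
```

Fingers still closing; wait one call, then read.

```bash
python3 -m crank '{"dp":[[0,0,0],[0,0,0],[0,0,0],[0,0,0],[0,0,0],[0,0,0],[0,0,0],[0,0,0]],"delta_rot":[[0,0,0],[0,0,0],[0,0,0],[0,0,0],[0,0,0],[0,0,0],[0,0,0],[0,0,0]]}' 0.8 40
cat > st.py <<'E'
from h import *
s=ctrl.get_state()
x=R.from_rotvec(s["tool_rot"]).as_matrix()[:,0]
print('w',round(s['grip_width']*87,1),'p',s['position'].round(4),'f',s['ft_force'].round(2),'t',s['torque'].round(3),'yaw',round(float(np.arctan2(x[1],x[0])),4),'j7',s["joint_positions"][6].round(3))
E
python3 st.py
```

```text
time: 14.35
position: [0.586, -0.0028, 0.107]
tool_rot: [3.14, -0.094, 0.001]
ft_force: [4.2, -0.2, -2.1]
grip_width: 0.154
w 13.4 p [ 0.586  -0.0028  0.107 ] f [ 4.17 -0.22 -2.13] t [-0.117 -0.615 -0.123] yaw -0.06 j7 0.09
```

```bash
python3 -m crank '{"dp":[[0,0,0],[0,0,0],[0,0,0],[0,0,0],[0,0,0],[0,0,0],[0,0,0],[0,0,0]],"delta_rot":[[0,0,0.02],[0,0,0.02],[0,0,0.02],[0,0,0.02],[0,0,0.02],[0,0,0.02],[0,0,0.02],[0,0,0.02]]}'; python3 st.py
```

```text
time: 15.15
position: [0.586, -0.0029, 0.107]
tool_rot: [3.122, -0.347, 0.002]
ft_force: [5.3, -0.9, -4.2]
grip_width: 0.158
w 13.7 p [ 0.586  -0.0029  0.107 ] f [ 5.29 -0.93 -4.18] t [-0.265 -1.073  0.305] yaw -0.2215 j7 -0.062
```

```bash
python3 -m crank '{"dp":[[0,0,0],[0,0,0],[0,0,0],[0,0,0],[0,0,0],[0,0,0],[0,0,0],[0,0,0]],"delta_rot":[[0,0,0.01],[0,0,0.01],[0,0,0.01],[0,0,0.01],[0,0,0.01],[0,0,0.01],[0,0,0.01],[0,0,0.01]]}'; python3 st.py
python3 - <<'E'
from h import *
i=ctrl.camera_info("wrist")
im=ctrl.get_image("wrist");cv2.imwrite("pics/w11.png",im)
E
python3 st.py
```

```text
time: 15.95
position: [0.5861, -0.003, 0.107]
tool_rot: [3.106, -0.471, 0.002]
ft_force: [5.2, -0.4, -4.8]
grip_width: 0.158
w 13.8 p [ 0.5861 -0.003   0.107 ] f [ 5.15 -0.35 -4.8 ] t [-0.239 -1.131  0.301] yaw -0.3011 j7 -0.136
w 13.5 p [ 0.5861 -0.003   0.107 ] f [ 6.46 -0.8  -4.35] t [-0.285 -1.132  0.261] yaw -0.3016 j7 -0.137
```

View pics/w11.png

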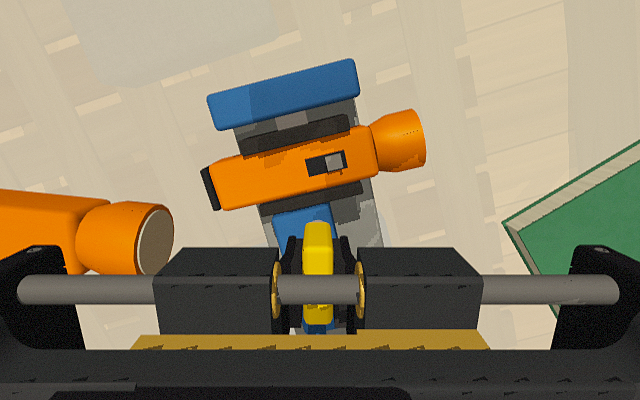

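```bash
python3 -c "
import cv2
im=cv2.imread('pics/w11.png')[50:250,190:440];cv2.imwrite('pics/w11c.png',cv2.resize(im,None,fx=3,fy=3,interpolation=cv2.INTER_CUBIC))"
python3 -m crank '{"dp":[[0,0,0],[0,0,0],[0,0,0],[0,0,0],[0,0,0],[0,0,0],[0,0,0],[0,0,0]],"delta_rot":[[0,0,0.01],[0,0,0.01],[0,0,0.01],[0,0,0.01],[0,0,0.01],[0,0,0.01],[0,0,0.01],[0,0,0.01]]}'; python3 st.py
```

```text
time: 16.8
position: [0.5861, -0.0031, 0.107]
tool_rot: [3.084, -0.595, 0.002]
ft_force: [5.5, -1.0, -4.0]
grip_width: 0.155
w 13.5 p [ 0.5861 -0.0031  0.107 ] f [ 5.47 -0.96 -4.01] t [-0.308 -1.155  0.262] yaw -0.3811 j7 -0.211
```

View pics/w11c.png

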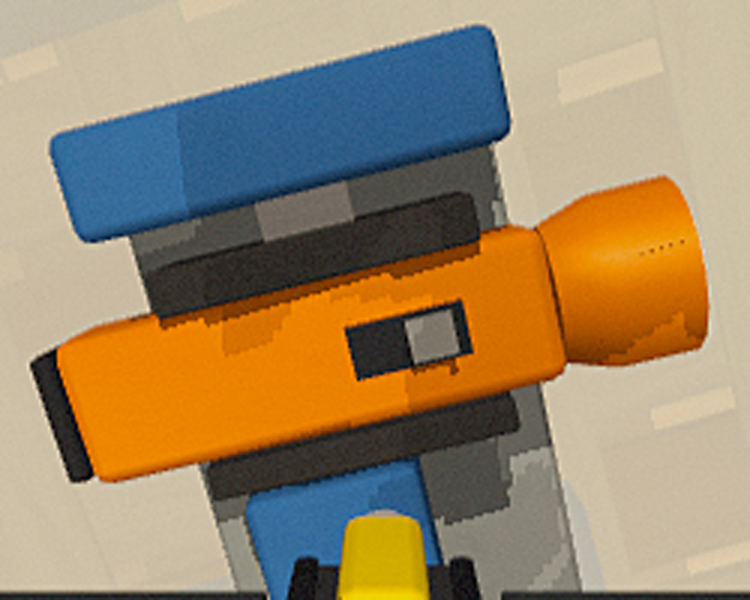

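```bash
for k in 1; do python3 -m crank '{"dp":[[0,0,0],[0,0,0],[0,0,0],[0,0,0],[0,0,0],[0,0,0],[0,0,0],[0,0,0]],"delta_rot":[[0,0,0.01],[0,0,0.01],[0,0,0.01],[0,0,0.01],[0,0,0.01],[0,0,0.01],[0,0,0.01],[0,0,0.01]]}' >/dev/null; python3 st.py; done
python3 -m crank '{"dp":[[0,0,0],[0,0,0],[0,0,0],[0,0,0],[0,0,0],[0,0,0],[0,0,0],[0,0,0]],"delta_rot":[[0,0,0.01],[0,0,0.01],[0,0,0.01],[0,0,0.01],[0,0,0.01],[0,0,0.01],[0,0,0.01],[0,0,0.01]]}' >/dev/null; python3 st.py
```

```text
w 13.6 p [ 0.5862 -0.0032  0.107 ] f [ 6.04 -1.1  -5.21] t [-0.367 -1.189  0.342] yaw -0.4611 j7 -0.285
w 13.6 p [ 0.5862 -0.0033  0.107 ] f [ 6.65 -1.27 -4.57] t [-0.417 -1.138  0.342] yaw -0.5411 j7 -0.359
```

```bash
python3 -m crank '{"dp":[[0,0,0],[0,0,0],[0,0,0],[0,0,0],[0,0,0],[0,0,0],[0,0,0],[0,0,0]],"delta_rot":[[0,0,0.01],[0,0,0.01],[0,0,0.01],[0,0,0.01],[0,0,0.01],[0,0,0.01],[0,0,0.01],[0,0,0.01]]}' >/dev/null; python3 st.py
python3 - <<'E'
from h import *
im=ctrl.get_image("wrist");cv2.imwrite("pics/w12.png",im)
im=ctrl.get_image("side");cv2.imwrite("pics/s12.png",cv2.resize(im[150:290,270:470],None,fx=4,fy=4,interpolation=cv2.INTER_CUBIC))
E
python3 st.py
```

```text
w 13.7 p [ 0.5863 -0.0034  0.107 ] f [ 5.83 -1.58 -5.54] t [-0.444 -1.218  0.386] yaw -0.6211 j7 -0.434
w 14.0 p [ 0.5863 -0.0034  0.107 ] f [ 5.62 -1.91 -4.98] t [-0.422 -1.284  0.292] yaw -0.621 j7 -0.433
```

View pics/w12.png

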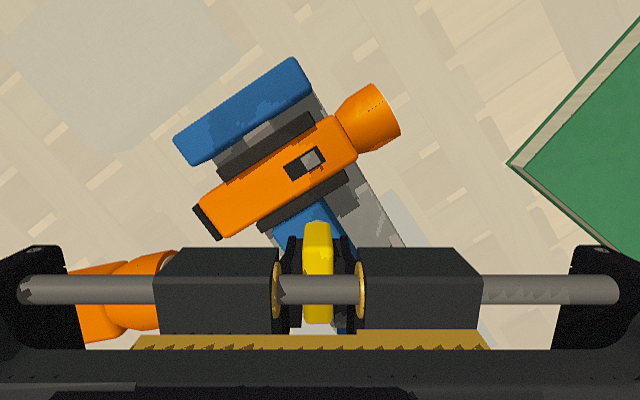

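```bash
python3 -m crank '{"dp":[[0,0,0],[0,0,0],[0,0,0],[0,0,0],[0,0,0],[0,0,0],[0,0,0],[0,0,0]],"delta_rot":[[0,0,-0.01],[0,0,-0.01],[0,0,-0.01],[0,0,-0.01],[0,0,-0.01],[0,0,-0.01],[0,0,-0.01],[0,0,-0.01]]}' >/dev/null; python3 st.py
python3 -m crank '{"dp":[[0,0,0],[0,0,0],[0,0,0],[0,0,0],[0,0,0],[0,0,0],[0,0,0],[0,0,0]],"delta_rot":[[0,0,-0.01],[0,0,-0.01],[0,0,-0.01],[0,0,-0.01],[0,0,-0.01],[0,0,-0.01],[0,0,-0.01],[0,0,-0.01]]}' >/dev/null; python3 st.py
```

```text
w 13.6 p [ 0.5862 -0.0034  0.107 ] f [ 6.1  -1.74 -4.3 ] t [-0.445 -1.262 -0.069] yaw -0.5417 j7 -0.359
w 13.5 p [ 0.5862 -0.0033  0.107 ] f [ 6.07 -2.14 -4.63] t [-0.364 -1.196 -0.079] yaw -0.4617 j7 -0.285
```

```bash
python3 -m crank '{"dp":[[0,0,0],[0,0,0],[0,0,0],[0,0,0],[0,0,0],[0,0,0],[0,0,0],[0,0,0]],"delta_rot":[[0,0,-0.02],[0,0,-0.02],[0,0,-0.02],[0,0,-0.02],[0,0,-0.02],[0,0,-0.02],[0,0,-0.01],[0,0,-0.01]]}' >/dev/null; python3 st.py
python3 -m crank '{"dp":[[0,0,0],[0,0,0],[0,0,0],[0,0,0],[0,0,0],[0,0,0],[0,0,0],[0,0,0]],"delta_rot":[[0,0,-0.02],[0,0,-0.02],[0,0,-0.02],[0,0,-0.02],[0,0,-0.01],[0,0,-0.01],[0,0,-0.01],[0,0,-0.01]]}' >/dev/null; python3 st.py
python3 -m crank '{"dp":[[0,0,0],[0,0,0],[0,0,0],[0,0,0],[0,0,0],[0,0,0],[0,0,0],[0,0,0]],"delta_rot":[[0,0,-0.01],[0,0,-0.01],[0,0,-0.01],[0,0,-0.01],[0,0,-0.01],[0,0,-0.01],[0,0,-0.01],[0,0,-0.01]]}' >/dev/null; python3 st.py
```

```text
w 13.7 p [ 0.5861 -0.0032  0.107 ] f [ 4.97 -0.57 -4.25] t [-0.253 -1.074 -0.111] yaw -0.3217 j7 -0.155
w 13.8 p [ 0.586 -0.003  0.107] f [ 5.22 -0.45 -4.26] t [-0.261 -1.11  -0.126] yaw -0.2017 j7 -0.043
w 13.6 p [ 0.586  -0.0029  0.107 ] f [ 5.1  -0.19 -5.  ] t [-0.226 -1.078 -0.169] yaw -0.1217 j7 0.032
```

```bash
python3 -m crank '{"dp":[[0,0,0],[0,0,0],[0,0,0],[0,0,0],[0,0,0],[0,0,0],[0,0,0],[0,0,0]],"delta_rot":[[0,0,0.01],[0,0,0.01],[0,0,0.01],[0,0,0.01],[0,0,0.01],[0,0,0.01],[0,0,0.01],[0,0,0.01]]}' >/dev/null; python3 st.py
python3 -m crank '{"dp":[[0,0,0],[0,0,0],[0,0,0],[0,0,0],[0,0,0],[0,0,0],[0,0,0],[0,0,0]],"delta_rot":[[0,0,0.01],[0,0,0.01],[0,0,0.01],[0,0,0.01],[0,0,0.01],[0,0,0.01],[0,0,0.01],[0,0,0.01]]}' >/dev/null; python3 st.py
python3 -m crank '{"dp":[[0,0,0],[0,0,0],[0,0,0],[0,0,0],[0,0,0],[0,0,0],[0,0,0],[0,0,0]],"delta_rot":[[0,0,0.01],[0,0,0.01],[0,0,0.01],[0,0,0.01],[0,0,0.01],[0,0,0.01],[0,0,0.01],[0,0,0.01]]}' >/dev/null; python3 st.py
```

```text
w 13.5 p [ 0.586  -0.0029  0.107 ] f [ 5.91 -0.76 -3.19] t [-0.246 -1.033  0.242] yaw -0.2012 j7 -0.043
w 13.4 p [ 0.5861 -0.003   0.107 ] f [ 5.1  -0.94 -4.21] t [-0.266 -1.088  0.3  ] yaw -0.2811 j7 -0.118
w 13.9 p [ 0.5861 -0.003   0.107 ] f [ 6.22 -1.44 -5.2 ] t [-0.32  -1.11   0.319] yaw -0.3611 j7 -0.192
```

```bash
python3 -m crank '{"dp":[[0,0,0],[0,0,0],[0,0,0],[0,0,0],[0,0,0],[0,0,0],[0,0,0],[0,0,0]],"delta_rot":[[0,0,0.006],[0,0,0.006],[0,0,0.006],[0,0,0.006],[0,0,0.006],[0,0,0.006],[0,0,0.006],[0,0,0.006]]}' >/dev/null; python3 st.py
python3 - <<'E'
from h import *
im=ctrl.get_image("side");cv2.imwrite("pics/s13.png",cv2.resize(im[150:290,270:470],None,fx=4,fy=4,interpolation=cv2.INTER_CUBIC))
E
python3 st.py
```

```text
w 13.8 p [ 0.5861 -0.0031  0.107 ] f [ 5.96 -1.08 -4.14] t [-0.335 -1.161  0.349] yaw -0.4089 j7 -0.237
w 13.8 p [ 0.5861 -0.0031  0.107 ] f [ 5.58 -0.77 -4.15] t [-0.339 -1.146  0.266] yaw -0.4092 j7 -0.237
```

View pics/s13.png

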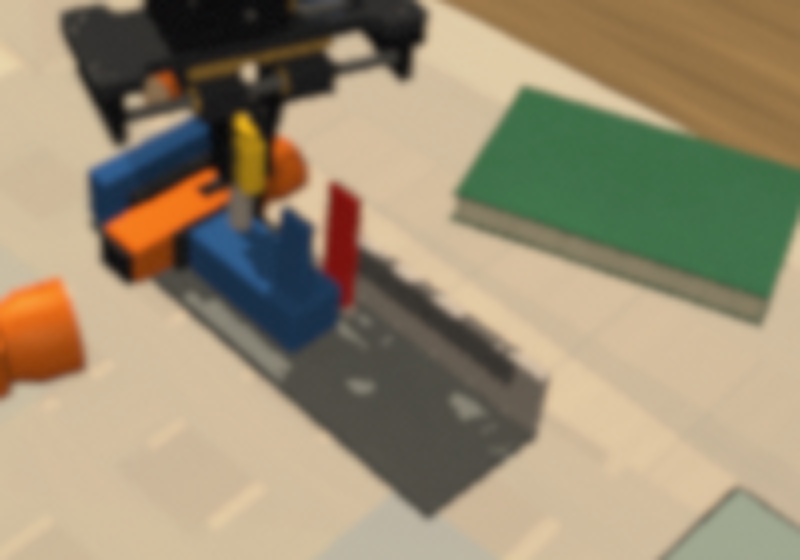

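```bash
python3 -m crank '{"dp":[[0,0,0],[0,0,0],[0,0,0],[0,0,0],[0,0,0],[0,0,0],[0,0,0],[0,0,0]],"delta_rot":[[0,0,0],[0,0,0],[0,0,0],[0,0,0],[0,0,0],[0,0,0],[0,0,0],[0,0,0]]}' 4.5 >/dev/null; python3 st.py
python3 -m crank '{"dp":[[0,0,-1],[0,0,-1.5],[0,0,-1.5],[0,0,-1.5],[0,0,-1.5],[0,0,-1.5],[0,0,-1],[0,0,0]],"delta_rot":[[0,0,0],[0,0,0],[0,0,0],[0,0,0],[0,0,0],[0,0,0],[0,0,0],[0,0,0]]}' >/dev/null; python3 st.py
python3 - <<'E'
from h import *
import os
im=ctrl.get_image("wrist");cv2.imwrite("pics/w14.png",im)
os.system("python3 st.py")
im=ctrl.get_image("side");cv2.imwrite("pics/s14.png",im)
E
python3 st.py
```

```text
w 44.6 p [ 0.5856 -0.0028  0.107 ] f [ 0.2   0.67 -0.26] t [-0.107  0.096  0.024] yaw -0.408 j7 -0.236
w 45.0 p [ 0.5866 -0.0028  0.2039] f [ 0.01 -0.1  -0.65] t [-0.086  0.116 -0.   ] yaw -0.4078 j7 -0.295
w 44.9 p [ 0.586  -0.0027  0.2027] f [-0.16  0.27 -0.77] t [-0.116  0.073 -0.015] yaw -0.4078 j7 -0.295
this script no longer has the robot
w 44.9 p [ 0.586  -0.0027  0.2027] f [-0.16  0.27 -0.77] t [-0.116  0.073 -0.015] yaw -0.4078 j7 -0.295Exception ignored in: <_io.TextIOWrapper mode='rw' encoding='UTF-8'>
Traceback (most recent call last):
BrokenPipeError: [Errno 32] Broken pipe
```

View pics/w14.png

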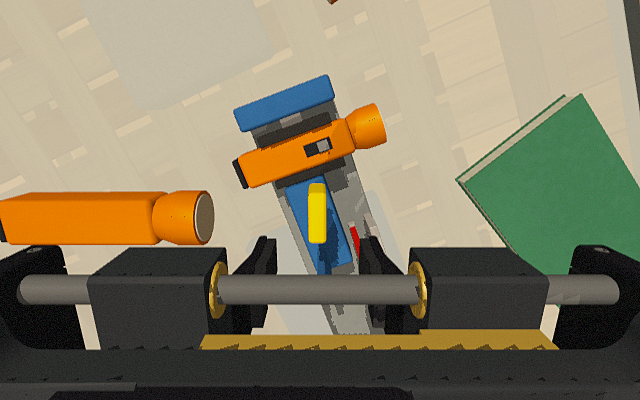

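Run:
```python
from h import *
im=ctrl.get_image("side");cv2.imwrite("pics/s15.png",im)
print(ctrl.get_state()["time"])
```

```text
28.25
```

View pics/s15.png

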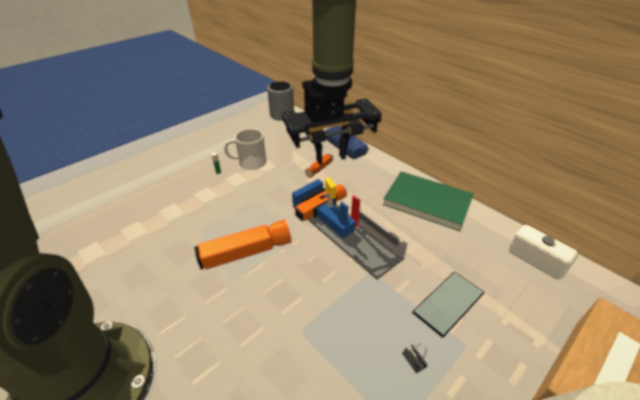

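The side view shows the flashlight (320,203) between the jaws, the lever (355,210) released, and the mug, lip balm, phone and clip unmoved.

```bash
python3 -c "
from bench import ctrl
print(ctrl.close_job())"
```

```text
the job is handed in; nothing more can be done
None
```

The flashlight is clamped and the job is handed in, at about 28 s of the 58 s allowed. I estimate the grip at about 14–17 N from knob torque and travel; that figure is not a direct measurement.

**What I did:** I squeezed the lever against the thumb post and slid the jaw about 67 mm. By then the pad had pushed the flashlight against the fixed jaw with about 3 N. I eased off to a lighter contact, let the lever go so the jaw locked, and turned the yellow knob clockwise to about 0.35 rad. I had first gone to 0.56 rad, where I estimate 20–24 N. That is under the 25 N limit, but close to it. I then turned back to about 0.06 rad to compare the torque in both directions, and forward again to 0.35.

**Last checks:**
- **Position:** The pictures show the flashlight held square between both pads, the lever released, and the mug, lip balm, phone and clip where they were. The robot is clear of everything and the wrist force reads near zero.
- **Grip estimate:** The torque readings gave about 16.6 N and the knob travel about 14 N. They are noisy (about 0.03 N m, or 4 N per reading), and I never found a clear free-turning stretch because the pad was in contact almost from the start of the turn.

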